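# Lay the card pack down in its case and flip the lid shut

## Task

The blue card pack stands on edge in the open grey case. Push it over with the fingertips so that it lies flat on the floor of the case, then flip the orange lid over from behind so that the case is fully closed. Do not pick up or lift the pack, and leave the cups, the bottle and the other things on the desk alone.

Things in the scene. Friction and masses are not known exactly. Their poses are not given: they have to be found in the camera images.
- card_case: grey open-topped case fixed to the desk, 116 (x) x 124 (y) x 30 mm high, walls 4 mm thick, floor 3 mm thick, inside 108 x 116 mm. Origin: centre of its underside, on the desk. Its x axis points from its front wall to its back wall (the hinge side), z up. Turned on the desk so that its x axis points ahead and to the robot's right
- pack_mid (a point): centre of the blue and white card pack, a loose box 22 (x) x 90 (y) x 60 mm (z), about 80 g. It starts standing on its 22 x 90 mm edge on the case's floor near the front wall, broad faces about parallel to that wall, top 33 mm above the walls. Its z runs along its 60 mm height (up at the start). Pushed near its top towards the back wall it tips over; there is room for it to lie there
- lid_hinge (a point): middle of the lid's hinge axis, at the top of the back wall, 30 mm above the desk; axis along the case's y
- lid_edge (a point): middle of the free edge of the orange lid, a panel 122 mm long (hinge to free edge), 124 mm wide (along the case's y) and 5 mm thick. While the lid is open its free edge stands about 145 mm above the desk, leaning back beyond the hinge
- case_lid (a joint): lid angle in rad: 0 shut, 1.57 upright, 1.9 its stop when leaning fully back, open. The hinge is free and damped: beyond upright the lid rests leaning back on its stop; pushed from behind to less than about 1.5 it falls shut by itself in about two seconds, unless something in the case stands in its way
- cup_a: clear specimen cup with a white screw lid, 58 mm across, 65 mm high, the one nearest the case; to be left alone. Origin: centre of its underside
- cup_b: clear specimen cup with a white screw lid, 58 mm across, 65 mm high, nearer to the robot than the other two; to be left alone. Origin: centre of its underside
- cup_c: clear specimen cup with a white screw lid and a printed label on its side, 58 mm across, 66 mm high, the rightmost of these three; to be left alone. Origin: centre of its underside
- bottle: upright light blue water bottle, 53 mm across, 184 mm high; to be left alone. Origin: centre of its underside
- board_marker: white and black board marker lying down, 138 mm long, 18 mm thick; to be left alone. Origin: centre of its underside
- mobile: black phone lying flat, 150 x 71 x 8 mm; to be left alone. Origin: centre of its underside
- desk_stapler: grey and black stapler, 37 x 133 x 54 mm; to be left alone. Origin: centre of its underside
Mind the look-alikes: they are no part of the job. Of the things that look like the part that bears pack_mid, the smaller one is meant.

How it is judged:
By the outcome, as a careful person would: the job done as asked, in the order asked, and still so for the second after the job is handed in, with the robot touching nothing.
It also fails if it takes over 48 s, if anything falls off the work surface, if the arm or the gripper's body presses on something with over 40 N, if the wrist force passes 120 N, or if a joint passes its speed limit or range.

## Robot

A 6-joint arm with a two-finger parallel gripper is mounted at the origin on the work surface; the furniture and walls round the work are solid. World frame = base frame: x ahead of the robot, y to its left, z up, the work surface at z = 0. Lengths are in m, angles in rad, forces in N, time in s.
With the tool pointing down it reaches from about 0.35 to 0.925 m from the base axis. Payload 6.4 kg.
Tool frame: the origin (TCP) lies on the centre line of the jaws, within the pads' length; the fingertips stand 8 mm ahead of it and the grasp point (between the pads) lies 11 mm behind it; z points along the fingers, y is the line along which they close (so a half turn about z gives the same grasp; the last joint's range is limited). The gripper opens to 94 mm and grips with 3 to 60 N. Pads are 16 mm wide; open, the fingers measure 119 mm over their backs; the gripper's body (75 mm by 177 mm) begins 78 mm behind the grasp point.
Start: joints at [1.144, 0.245, 1.558, -0, 1.339, -0.174], TCP at [0.163, 0.629, 0.213] pointing down, gripper open.
Joint ranges: [-3.13, 3.13], [-1.02, 2.26], [0.13, 2.54], [-0.95, 4.09], [0.21, 2.88], [-2.74, 2.74]. Speed limits (rad/s): [2.57, 2.57, 3.14, 3.14, 3.14, 3.14].

## Interface

Orientations are given as a unit quaternion [w, x, y, z].
In Python, from workcell import bot gives the robot as it stands.
- The arm moves only by the tool drive_tool, never from a script. Its argument "moves" is one flat list of numbers, 4 for each row, row after row: the shift along the tool's x, y, z in m, then the turn about the tool's z in degrees. In form: [dx, dy, dz, turn, dx, dy, dz, turn, ...]. A call has 1 to 12 rows; each row shifts and turns the commanded pose from where the row before left it, along the tool's axes as they then stand; what a row does not reach is not made up. A row lasts 1/8 s, in which the tool goes at most 62.5 mm and 10.7 degrees, less where a joint would pass 70% of its speed; a pose out of reach is approached as far as the arm can. A call is refused whole if a number of a shift passes 0.0625 or a number of a turn 10.7, either way. A call with a gripper value outside its range is refused whole. "claw" is the gripper command: -1 is fully open, 1 is shut, values between are in proportion, set as the call begins (left out, the last holds). The fingers move at their own pace and stop on an object; "grip_force" is the grip in N (left out, the last holds). Time passes only in rows, so rows that do not move let the fingers close. It gives the time, the measured TCP pose, the force, the opening and the grip force at its end, in the units of the state.
- bot.observe(): the state, without advancing time (a new reading comes with each control period).
- bot.read_camera(name): name is "scene" or "top" or "wrist"; returns a dict with "image" (480x640x3 uint8, blue, green, red), "fx", "fy", "cx", "cy" (pixels), "k1" (the pictures are not rectified: a ray, as slopes to the right and down, at radius r is drawn at 1 + k1 r^2 times it, then the intrinsics apply), "extrinsics" (4x4, takes a point from world to camera coordinates). Camera axes: x right, y up, looking along -z (the intrinsics and any distortion apply to the point x, -y, -z); pixel columns grow to the right and rows downward; lengths in m; the calibration is good to about 2 mm. A picture is of the moment at which its call begins. There is no depth.
- bot.job_done(): hands the job in; it is judged then, once.
The state is a dict: "t": time; "qpos": joint angles; "qvel": joint speeds; "tau": joint torques, N m; "ee_pos": TCP position; "eef_rot": TCP orientation; "force": force on the tool from outside, world axes, zero at the start; "wrist_torque": the same for the moment, N m; "width": finger opening in m; "gripper_force": force on a finger pad.
Only numpy, scipy, OpenCV 4.12 (cv2) and the standard library are available. Lean on these libraries where they do the work, as an engineer would, in place of code of your own. Each camera call takes 0.05 s, during which the arm holds its last target. There are 200 camera calls.

## Working session

There is one attempt and no reset: what is moved stays moved. The work goes in short steps, Python scripts to look and compute and a tool call to move; the robot and the scene stay as the last step left them, time stands still between calls to the robot, and variables do not carry over. Pictures are saved under pics/ and viewed, at most 10 in all, crops included, and the job is handed in when it is done.

Besides the shell and the picture viewer there is one more tool, called after ">>>" by a JSON object that holds its "method" and its "body", one argument or row to a line. drive_tool: Moves the arm, as the interface text tells. Its arguments: {"type":"object","properties":{"moves":{"type":"array"},"claw":{"type":"number"},"grip_force":{"type":"number"}},"required":["moves"]}

```bash
mkdir -p pics; ls; python3 - <<'E'
from workcell import bot
import cv2,numpy as np
s=bot.observe();print(s)
for n in("scene","top"):
    c=bot.read_camera(n);cv2.imwrite(f"pics/{n}0.png",c["image"]);print(n,c["fx"],c["fy"],c["cx"],c["cy"],c["k1"],np.round(c["extrinsics"],4).tolist())
E
```

```text
pics
{'t': 0.0, 'qpos': array([ 1.14389120e+00,  2.45807654e-01,  1.55898597e+00, -2.49367688e-05,
        1.33869218e+00, -1.74098352e-01]), 'qvel': array([-0.00042705, -0.00217211, -0.00030038, -0.00032286, -0.0009122 ,
        0.00051434]), 'tau': array([ 1.45199600e-03, -4.15842032e+01, -3.14600408e+01,  6.85487897e-02,
        3.31340684e-02, -1.50814899e-04]), 'ee_pos': array([0.16233675, 0.62880597, 0.21236453]), 'eef_rot': array([-2.68598485e-04,  1.26064133e-01,  9.92021642e-01, -9.07749491e-04]), 'force': array([-0.27148219,  0.49199652, -0.46121669]), 'wrist_torque': array([-0.02478501, -0.00923966,  0.03811747]), 'gripper_force': 0.0, 'width': 0.094305949110174}
scene 480.08143334329395 480.08143334329395 313.78908885233096 241.00624052337034 -0.019438404368957427 [[0.8522, -0.5232, -0.0035, -0.2917], [0.4024, 0.6512, 0.6435, -0.2279], [-0.3344, -0.5497, 0.7655, -1.0359], [0.0, 0.0, 0.0, 1.0]]
top 550.7305370747579 550.7305370747579 318.05418966288363 240.87722718997924 -0.11343688405039451 [[0.023, -0.9997, -0.0126, 0.0512], [0.9916, 0.0212, 0.1273, -0.4004], [-0.127, -0.0154, 0.9918, -1.4826], [0.0, 0.0, 0.0, 1.0]]
```

View pics/scene0.png

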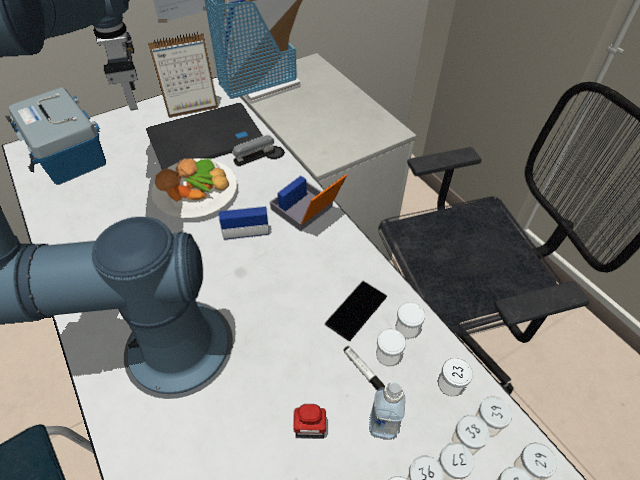

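View pics/top0.png

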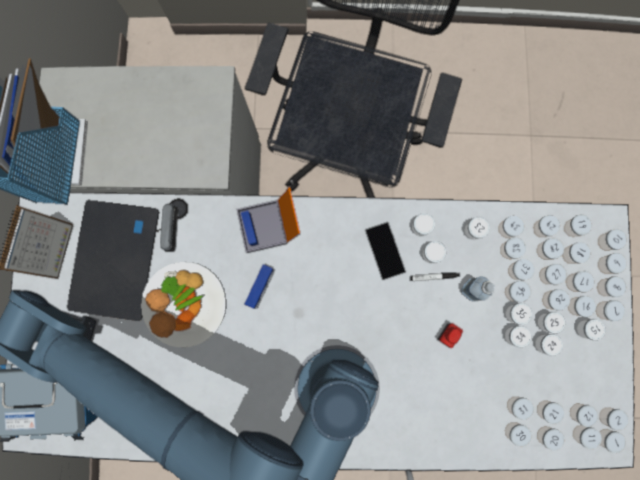

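The scene view shows the open case with the lid at about (310,200), and a larger blue look-alike pack outside it at (245,222). The top view shows the case at about (268,226), its pack at (248,228), the lid at (290,213), and the look-alike at (259,286).

```bash
cat > h.py <<'E'
from workcell import bot
import cv2,numpy as np
def cam(n):
    c=bot.read_camera(n);c["K"]=np.array([[c["fx"],0,c["cx"]],[0,c["fy"],c["cy"]],[0,0,1]]);c["D"]=np.array([c["k1"],0,0,0,0.]);return c
F=np.diag([1.,-1,-1])
def proj(c,P):
    E=np.array(c["extrinsics"]);R=F@E[:3,:3];t=F@E[:3,3]
    return cv2.projectPoints(np.array(P,float).reshape(-1,1,3),cv2.Rodrigues(R)[0],t,c["K"],c["D"])[0].reshape(-1,2)
def onz(c,uv,z):
    E=np.array(c["extrinsics"]);R=F@E[:3,:3];t=F@E[:3,3];o=-R.T@t
    n=cv2.undistortPoints(np.array(uv,float).reshape(-1,1,2),c["K"],c["D"]).reshape(-1,2)
    d=np.c_[n,np.ones(len(n))]@R
    return o+d*((z-o[2])/d[:,2])[:,None]
def crop(c,x0,y0,w,h,k,f):
    cv2.imwrite(f,cv2.resize(c["image"][y0:y0+h,x0:x0+w],None,fx=k,fy=k,interpolation=cv2.INTER_CUBIC))
E
python3 - <<'E'
from h import *
a=cam("top");b=cam("scene")
A=cv2.resize(a["image"][180:270,225:315],None,fx=4.4,fy=6,interpolation=2)
B=cv2.resize(b["image"][160:240,262:352],None,fx=4.4,fy=6.75,interpolation=2)
k=6
A=cv2.resize(a["image"][180:270,225:310],(400,424));B=cv2.resize(b["image"][160:245,265:350],(400,400))
A=cv2.resize(A,(400,424));im=np.zeros((424,800,3),np.uint8);im[:,:400]=A;im[:400,400:]=B
cv2.imwrite("pics/c1.png",im)
E
```

```text
(no output)
```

View pics/c1.png

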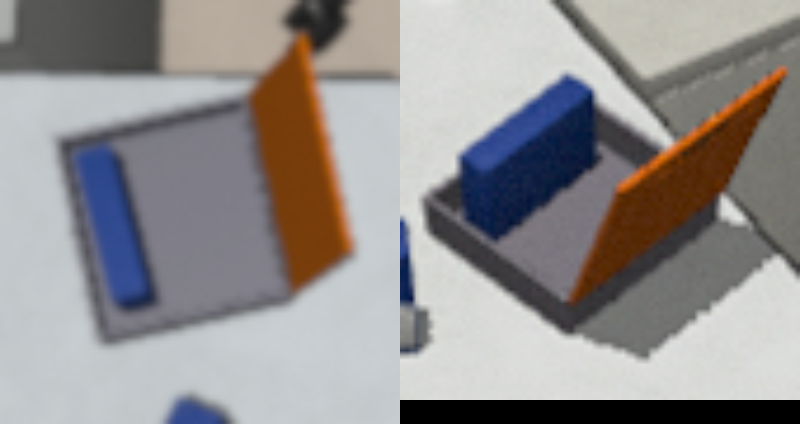

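The crop shows case rim corners at (58,140), (103,343), (292,297), (250,97), the pack top at about (75..155,147..305), and the lid's free edge from (305,37) to (352,250).

```bash
python3 - <<'E'
from h import *
a=cam("top");b=cam("scene")
p=lambda q:np.array(q)/4.706+[225,180]
s=lambda q:(np.array(q)-[400,0])/4.706+[265,160]
C=onz(a,p([[58,140],[103,343],[292,297],[250,97]]),.03);print("case",C.round(4).tolist(),C.mean(0))
print([np.linalg.norm(C[i]-C[i-1]) for i in range(4)])
v=C[2]+C[3]-C[0]-C[1];w=C[0]+C[3]-C[1]-C[2];yaw=np.arctan2(v[1],v[0]);print("yaw",yaw,np.arctan2(w[1],w[0])-np.pi/2)
L=onz(a,p([[305,37],[352,250]]),.145);print("lid",L)
P=onz(a,p([[78,150],[112,147],[155,300],[118,305]]),.063);print("pack",P,P.mean(0))
print("scene lid",onz(b,s([[785,70],[620,190]]),.145))
print("scene pack",onz(b,s([[463,158],[568,75],[592,92],[490,175]]),.063))
print("scene case nearcorners",onz(b,s([[425,205],[570,305],[717,195]]),.03))
E
```

```text
case [[0.4806, 0.2852, 0.03], [0.3613, 0.2538, 0.03], [0.3906, 0.1446, 0.03], [0.5084, 0.1729, 0.03]] [0.4352369  0.21414286 0.03      ]
[np.float64(0.1156376197237478), np.float64(0.12327890375896344), np.float64(0.11303778847039896), np.float64(0.12111790976902469)]
yaw -1.3183546460672035 -1.323990855962106
lid [[0.51900788 0.13362565 0.145     ]
 [0.40263642 0.10483141 0.145     ]]
pack [[0.46891614 0.26788572 0.063     ]
 [0.47103805 0.24833743 0.063     ]
 [0.38318621 0.22024355 0.063     ]
 [0.37986478 0.2412775  0.063     ]] [0.4257513  0.24443605 0.063     ]
scene lid [[0.51962448 0.13362382 0.145     ]
 [0.40113841 0.10386991 0.145     ]]
scene pack [[0.3824163  0.24077815 0.063     ]
 [0.46612419 0.2684936  0.063     ]
 [0.47047076 0.24905399 0.063     ]
 [0.38860051 0.22131065 0.063     ]]
scene case nearcorners [[0.36068031 0.2496804  0.03      ]
 [0.39159048 0.14161373 0.03      ]
 [0.50465118 0.16986735 0.03      ]]
```

>>> {"method": "drive_tool", "body": {
  "moves": [0,0,0,10.2,0,0,0,10.2,0,0,0,10.2,0,0,0,10.2,0,0,0,10.2,0,0,0,10.2],
  "claw": 0
}}

```text
t: 1.05
ee_pos: [0.1625, 0.6293, 0.2134]
eef_rot: [0.0, 0.616, 0.788, -0.0]
force: [0.2, -0.1, -0.3]
width: 0.0471
gripper_force: 0.0
```

>>> {"method": "drive_tool", "body": {
  "moves": [-0.038,0.016,0,0,-0.038,0.016,0,0,-0.038,0.016,0,0,-0.038,0.016,0,0,-0.038,0.016,0,0,-0.038,0.016,0,0,-0.038,0.016,0,0,-0.038,0.016,0,0,-0.038,0.016,0,0,-0.038,0.016,0,0,0,0,0,0]
}}

```text
t: 2.42
ee_pos: [0.4128, 0.2992, 0.2136]
eef_rot: [0.0, 0.615, 0.789, 0.0]
force: [-0.6, 0.1, -0.0]
width: 0.0469
gripper_force: 0.0
```

```bash
cat >> h.py <<'E'
CC=np.array([.4345,.213,0]);Y=-1.322
RC=np.array([[np.cos(Y),-np.sin(Y),0],[np.sin(Y),np.cos(Y),0],[0,0,1]])
def st():
    from scipy.spatial.transform import Rotation as R
    s=bot.observe();r=R.from_quat(np.roll(s["eef_rot"],-1)).as_matrix()
    print("t",s["t"],"case frame",(RC.T@(s["ee_pos"]-CC)).round(4),"tool in case",(RC.T@r).round(3).tolist(),"w",s["width"],"F",s["force"].round(1))
E
python3 -c "from h import *;st()"
```

```text
t 2.425 case frame [-8.890e-02  1.000e-04  2.136e-01] tool in case [[-1.0, 0.003, 0.0], [0.003, 1.0, 0.0], [-0.0, 0.0, -1.0]] w 0.04690724446225694 F [-0.6  0.1 -0. ]
```

>>> {"method": "drive_tool", "body": {
  "moves": [0,0,0.039,0,0,0,0.039,0,0,0,0.039,0,0,0,0.039,0,-0.014,0,0,0,-0.014,0,0,0,-0.004,0,0,0,-0.004,0,0,0,-0.004,0,0,0,0,0,0,0]
}}

```text
t: 3.68
ee_pos: [0.4216, 0.2618, 0.0577]
eef_rot: [0.0, 0.614, 0.79, 0.0]
force: [-0.7, -0.1, -0.1]
width: 0.0469
gripper_force: 0.1
```

```bash
python3 - <<'E'
from h import *
st();a=cam("top");b=cam("scene");w=cam("wrist")
im=np.zeros((400,800,3),np.uint8)
im[:,:400]=cv2.resize(b["image"][160:245,265:350],(400,400));im[:300,400:]=cv2.resize(w["image"],(400,300))
cv2.imwrite("pics/c2.png",im)
E
```

```text
t 3.675 case frame [-0.0505 -0.0005  0.0577] tool in case [[-1.0, -0.001, -0.0], [-0.001, 1.0, 0.0], [0.0, 0.0, -1.0]] w 0.046885432238457384 F [-0.7 -0.1 -0.1]
```

View pics/c2.png

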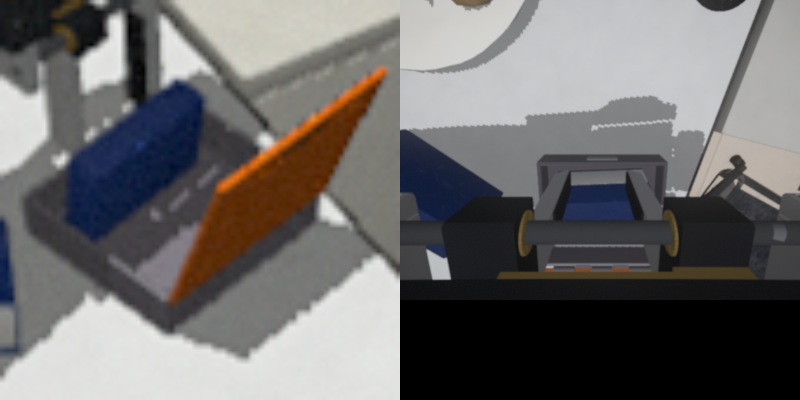

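Both fingers stand just at the pack's front face, and the pack (crop (135,160)) is still upright. I'll push it now.

>>> {"method": "drive_tool", "body": {
  "moves": [-0.004,0,0,0,-0.004,0,0,0,-0.004,0,0,0,-0.004,0,0,0,-0.004,0,0,0,-0.004,0,0,0]
}}

```text
t: 4.58
ee_pos: [0.4275, 0.2384, 0.0575]
eef_rot: [0.0, 0.614, 0.79, 0.0]
force: [-0.4, 0.7, -0.1]
width: 0.0471
gripper_force: 0.0
```

```bash
python3 - <<'E'
from h import *
st();a=cam("top");b=cam("scene");w=cam("wrist")
im=np.zeros((400,800,3),np.uint8)
im[:,:400]=cv2.resize(b["image"][160:245,265:350],(400,400));im[:300,400:]=cv2.resize(w["image"],(400,300))
cv2.imwrite("pics/c3.png",im)
E
```

```text
t 4.575 case frame [-0.0263 -0.0005  0.0575] tool in case [[-1.0, -0.001, 0.0], [-0.001, 1.0, 0.0], [-0.0, 0.0, -1.0]] w 0.04712221878131748 F [-0.4  0.7 -0.1]
```

View pics/c3.png

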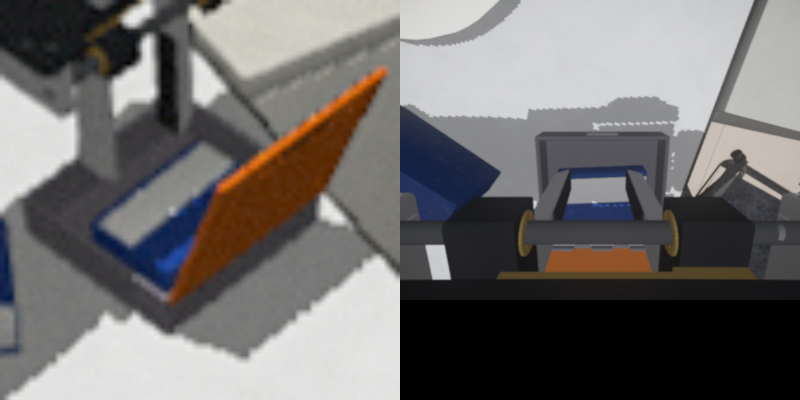

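The pack has gone over, white band up at crop (165,190). I'll raise the tool, then check it from above.

>>> {"method": "drive_tool", "body": {
  "moves": [0.005,0,-0.02,0,0,0,-0.04,0,0,0,-0.04,0,0,0,-0.035,0,-0.042,0,0,0,-0.042,0,0,0,-0.042,0,0,0,-0.042,0,0,0,0,0,0,0]
}}

```text
t: 5.85
ee_pos: [0.4682, 0.079, 0.1926]
eef_rot: [0.0, 0.615, 0.789, 0.0]
force: [0.1, 1.0, 0.6]
width: 0.0471
gripper_force: 0.0
```

```bash
python3 - <<'E'
from h import *
st();a=cam("top");b=cam("scene");w=cam("wrist")
im=np.zeros((400,800,3),np.uint8)
im[:,:400]=cv2.resize(b["image"][160:245,265:350],(400,400));im[:,400:]=cv2.resize(a["image"][180:270,225:315],(400,400))
cv2.imwrite("pics/c4.png",im)
E
```

```text
t 5.85 case frame [ 0.1381 -0.0004  0.1926] tool in case [[-1.0, 0.003, 0.0], [0.003, 1.0, 0.0], [-0.0, 0.0, -1.0]] w 0.04713774885078107 F [0.1 1.  0.6]
```

View pics/c4.png

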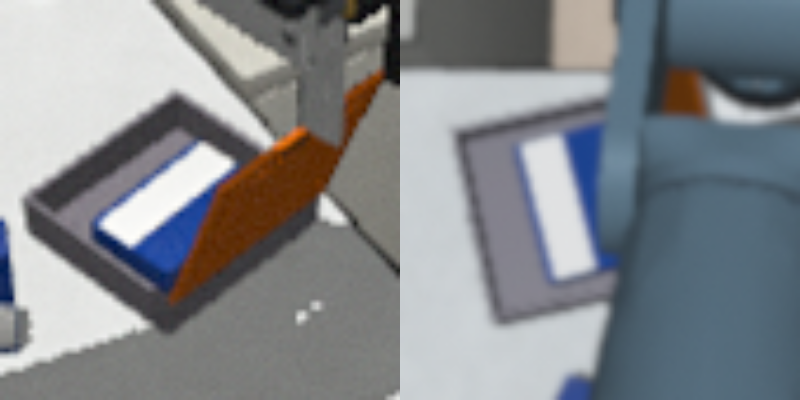

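The pack lies flat inside the case, and the tool is behind the lid. I'll lower it and push the lid over.

>>> {"method": "drive_tool", "body": {
  "moves": [0,0,0.038,0,0,0,0.037,0,0,0,0,0,0.008,0,0,0,0.008,0,0,0,0.008,0,0,0,0.008,0,0,0,0.008,0,0,0,0.008,0,0,0,0.008,0,0,0,0.008,0,0,0]
}}

```text
t: 7.38
ee_pos: [0.4517, 0.1433, 0.1174]
eef_rot: [-0.0, 0.613, 0.79, -0.0]
force: [0.5, -1.5, 0.6]
width: 0.0467
gripper_force: 0.1
```

>>> {"method": "drive_tool", "body": {
  "moves": [0.008,0,0,0,0.008,0,0,0,0.006,0,0,0,0,0,0,0,-0.02,0,-0.02,0,-0.03,0,-0.03,0,-0.03,0,-0.03,0,0,0,0,0,0,0,0,0,0,0,0,0,0,0,0,0]
}}

```text
t: 8.75
ee_pos: [0.4655, 0.0873, 0.1964]
eef_rot: [-0.001, 0.613, 0.79, -0.001]
force: [-0.2, 0.5, 0.1]
width: 0.0468
gripper_force: 0.0
```

>>> {"method": "drive_tool", "body": {
  "moves": [-0.04,0,-0.03,0,-0.04,0,0,0,0,0,0,0,0,0,0,0,0,0,0,0,0,0,0,0,0,0,0,0,0,0,0,0,0,0,0,0,0,0,0,0]
}}

```text
t: 10.0
ee_pos: [0.486, 0.009, 0.2275]
eef_rot: [0.0, 0.614, 0.79, 0.0]
force: [-0.1, -0.2, 0.6]
width: 0.0471
gripper_force: 0.0
```

```bash
python3 - <<'E'
from h import *
st();a=cam("top");b=cam("scene")
im=np.zeros((400,800,3),np.uint8)
im[:,:400]=cv2.resize(b["image"][160:245,265:350],(400,400));im[:,400:]=cv2.resize(a["image"][180:270,225:315],(400,400))
cv2.imwrite("pics/c5.png",im)
E
```

```text
t 10.0 case frame [ 0.2104 -0.0003  0.2275] tool in case [[-1.0, -0.001, 0.0], [-0.001, 1.0, 0.0], [-0.0, 0.0, -1.0]] w 0.04705120410990135 F [-0.1 -0.2  0.6]
```

View pics/c5.png

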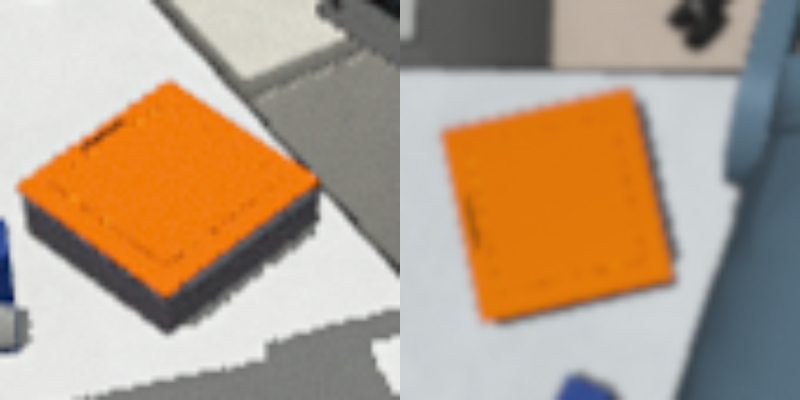

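The lid lies flat on the rim all round (crop corners (20,185), (170,295), (318,180)), and the robot is clear of it.

```bash
python3 -c "from workcell import bot;print(bot.job_done())"
```

```text
the job is handed in; nothing more can be done
None
```

The pack lies flat on the floor of the case, the orange lid is fully shut over it, and I handed the job in at about 10 s with the arm clear and touching nothing.

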